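# Home the speed selector, click it to step four, press start

## Robot

A 7-joint arm with a two-finger parallel gripper is mounted at the origin on the work surface. World frame = base frame: x ahead of the robot, y to its left, z up, the work surface at z = 0. Lengths are in m, angles in rad, forces in N, time in s.
With the tool pointing down it reaches from about 0.425 to 0.95 m from the base axis. Payload 4.7 kg.
Tool frame: the origin (TCP) lies at the very end of the fingers, on their centre line; the grasp point (between the pads) lies 19 mm behind it (tcp_to_grasp is the z of the grasp point in the tool frame, in m); z points along the fingers, y is the direction in which the jaws open and shut (so a half turn about z gives the same grasp; the last joint's range is limited). The gripper opens to 87 mm and grips with 3 to 60 N. Pads are 19 mm wide; open, the fingers measure 117 mm over their backs; the gripper's body (75 mm by 190 mm) begins 51 mm behind the grasp point.
Start: joints at [1.081, 0.469, -0.049, 1.532, 0.024, 1.141, -0.082], TCP at [0.3, -0.605, 0.201] pointing down, gripper open.
Joint ranges: [-2.59, 2.59], [-0.33, 1.99], [-1.39, 1.29], [0.1, 2.45], [-1.04, 4.18], [0.21, 1.99], [-2.66, 2.66]. Speed limits (rad/s): [2.57, 2.57, 3.14, 3.14, 3.14, 3.14, 3.14].

## Interface

Orientations are given as a rotation vector (axis times angle).
In Python, from bench import * gives the robot as it stands.
- The arm moves only by the tool move_arm, never from a script. Its argument "targets" is a list of rows, each an object with "grip": the finger opening in m, from 0 to 0.087; "delta_pos": the shift along the tool's x, y, z in m, a list of three; "delta_rot": the turn, a rotation vector about the tool's x, y, z in degrees, a list of three. A call has 1 to 12 rows; each row shifts and turns the commanded pose from where the row before left it, along the tool's axes as they then stand; what a row does not reach is not made up. A row lasts 1/8 s, in which the tool goes at most 62.5 mm and 10.7 degrees, less where a joint would pass 70% of its speed; a pose out of reach is approached as far as the arm can. A call is refused whole if a number of a shift passes 0.0625 or a number of a turn 10.7, either way. A call with a gripper value outside its range is refused whole. The fingers move at their own pace and stop on an object; "force" is the grip in N (left out, the last holds). Time passes only in rows, so rows that do not move let the fingers close. It gives the time, the measured TCP pose, the force and the opening at its end, in the units of the state.
- get_state(): the state, without advancing time (a new reading comes with each control period).
- camera(name): name is "scene" or "top"; returns the picture (480x640x3 uint8, red, green, blue); there is no depth.
- calibration(name): a dict with "mtx" (3x3 intrinsics, pixels), "R" (3x3) and "t" (3): a world point X has camera coordinates R X + t. Camera axes: x right, y down, z forward; pixel columns grow to the right and rows downward; lengths in m; the calibration is good to about 2 mm. A picture is of the moment at which its call begins. calibration takes no time and is no camera call.
- sign_off(): hands the job in, once; it reports no verdict.
The state is a dict: "t": time; "joints": joint angles; "qvel": joint speeds; "tau": joint torques, N m; "ee_pos": TCP position; "eef_rot": TCP orientation; "force": force on the tool from outside, world axes, zero at the start; "torque": the same for the moment, N m; "grip_width": finger opening in m.
Only numpy, scipy, OpenCV 4.12 (cv2) and the standard library are available. Lean on these libraries where they do the work, as an engineer would, in place of code of your own. Each camera call takes 0.05 s, during which the arm holds its last target.

## Task

Set the test controller by fingertip: push the selector lever anticlockwise until it rests at its stop, then push it clockwise four clicks so that it rests at the fourth dot after the stop bar. Only then press the larger of the two buttons on the push-button box fully down and let it come up again. Push with the fingers without pinching the lever, do not press the small button, and leave the tools and parts lying around where they are.

Things in the scene. Friction and masses are not known exactly. Their poses are not given: they have to be found in the camera images.
- controller: The controller, a fixed grey box 150 x 150 x 60 mm high that carries the selector, turned by its yaw. Origin at the centre of its underside, z up; the selector's axis is its vertical centre line. On its top, 67 mm from the axis, a black bar marks the stop (on the box's own +y side); six black dots follow clockwise, 30 degrees apart (third at its +x, sixth at its -y).
- selector (a joint): Selector angle (rad): 0 at the stop, growing clockwise seen from above to a second stop at 3.142. It clicks every 0.5236 (30 degrees): the stop is position 0, the fourth click is 2.094; between clicks it springs to the nearest. A click takes up to about 0.15 N m (1 to 3 N near the lever's end). At angle q the lever points along (sin q, cos q) in the controller's x, y.
- selector_axis (a point): Point on the selector's axis at the controller's top, 60 mm above the bench; it turns with the selector, its y axis points along the lever. The selector is a round black hub (36 mm diameter, 36 mm high) with one black lever, white line on top, reaching to 63 mm from the axis; 16 mm thick, upright side faces 7 to 29 mm above the box's top, a 6 mm wide ridge up to 34 mm.
- lever_tip (a point): Point on the lever's centre line, 62 mm from the selector's axis (1 mm inside its outer end) and 20 mm above the controller's top; the point turns with the selector, its y axis points outward along the lever. The lever has a clockwise and an anticlockwise side face; fingers pushing on both at once count as pinching.
- button_box: The push-button box, fixed, grey, 90 x 130 x 50 mm high, turned by its yaw; origin at the centre of its underside. It carries two grey round buttons: the larger at +30 mm and the small one at -37 mm along its own y axis.
- start_button_top (a point): Centre of the top face of the larger button (38 mm diameter), z up.
- start_button (a joint): Travel of the larger button in m: 0 up, 0.006 fully down (a spring, about 5 N).
- small_button (a joint): Travel of the small button (16 mm diameter) in m: 0 up, 0.005 down. Not to be pressed.
- small_button_top (a point): Centre of the top face of the small button.
- spacer: Loose aluminium spacer, 18 mm diameter, 30 mm high, standing on the controller's top near the middle of its own -x edge, away from the dots; origin at its foot. To be left alone.
- jar: Small closed jar, 40 mm diameter, 55 mm high, standing between the two boxes; origin at its foot. To be left alone.
- screwdriver: Screwdriver lying on the bench at the left. To be left alone.
- wrench: Wrench lying between the two boxes, on the robot's side. To be left alone.
- weight: Brass test weight with a grip on top, standing beyond the jar, 44 mm diameter, 55 mm high. To be left alone.
- mug: White mug, 80 mm diameter, 90 mm high. To be left alone.
- drill: Cordless drill lying on its side at the right, 60 mm high. To be left alone.

How it is judged:
On the way, in this order (a step that is already met when the one before it is completed fails the run):
1. the selector rests at its stop (value of joint selector below 0.1 rad and velocity of joint selector between -0.1 and 0.1 rad/s), for 0.1 s.
2. the selector rests at the fourth click (value of joint selector between 1.9944 and 2.1944 rad and velocity of joint selector between -0.1 and 0.1 rad/s), for 0.2 s.
3. the larger button is pressed fully down (value of joint start_button above 0.005 m), for 0.05 s.
At the end, for the whole second after the job is handed in: The selector rests within 0.1 rad of the fourth click (2.094 rad), both buttons are up, and every loose thing is within 20 mm of where it began (all of step 2 and value of joint each of start_button, small_button below 0.001 m and distance of each of spacer, jar, screwdriver, wrench, weight, mug, drill from where it was at the start of the episode below 0.02 m); the robot touches nothing.
It fails at once if the larger button is pressed (over 2.5 mm) while the selector is not at the fourth click (value of joint start_button above 0.0025 m and not (value of joint selector between 1.9444 and 2.2444 rad)).
It fails at once if the small button is pressed (over 2 mm) (value of joint small_button above 0.002 m).
It fails at once if the lever is pinched: fingers push over 1 N on both of its faces at once (contact force between each of selector_c10, selector_c11 and the fingers above 1 N).
It fails at once if a loose thing is moved over 20 mm or lifted (distance of any of spacer, jar, screwdriver, wrench, weight, mug, drill from where it was at the start of the episode above 0.02 m).
It also fails if it takes over 72 s, if anything falls off the work surface, if the arm or the gripper's body presses on something with over 40 N, if the wrist force passes 120 N, or if a joint passes its speed limit or range.

## Working session

There is one attempt and no reset: what is moved stays moved. The work goes in short steps, Python scripts to look and compute and a tool call to move; the robot and the scene stay as the last step left them, time stands still between calls to the robot, and variables do not carry over. Pictures are saved under pics/ and viewed, and the job is handed in when it is done.

Besides the shell and the picture viewer there is one more tool, called after "Request:" by a JSON object that holds its "op" and its "data". move_arm: Moves the arm, as the interface text tells. Its arguments: {"type":"object","properties":{"targets":{"type":"array"},"force":{"type":"number"}},"required":["targets"]}

```bash
mkdir -p pics; ls; python3 - <<'E'
from bench import *
import cv2
for n in ("scene","top"):
    im=camera(n); cv2.imwrite(f"pics/{n}0.png",im[:,:,::-1]); c=calibration(n); print(n,c)
s=get_state(); print(s)
E
```

```text
pics
scene {'mtx': array([[567.21138805,   0.        , 312.00859353],
       [  0.        , 567.21138805, 235.87789008],
       [  0.        ,   0.        ,   1.        ]]), 'R': array([[ 0.79620235,  0.60502835, -0.00158741],
       [ 0.50195656, -0.66202268, -0.55656588],
       [-0.33778904,  0.44234225, -0.83080196]]), 't': array([-0.47520933, -0.23950877,  1.32858471])}
top {'mtx': array([[544.46860847,   0.        , 330.00409493],
       [  0.        , 544.46860847, 242.31529574],
       [  0.        ,   0.        ,   1.        ]]), 'R': array([[-0.01175967, -0.99989119,  0.00890567],
       [-0.98685789,  0.01017002, -0.16127017],
       [ 0.16116205, -0.01068511, -0.98687011]]), 't': array([0.00244801, 0.59736161, 1.36727952])}
{'t': 0.1, 'joints': array([ 1.08107492,  0.46935239, -0.04858352,  1.53357395,  0.02413822,
        1.14096835, -0.0823019 ]), 'qvel': array([ 0.00036754, -0.00088301, -0.00096034, -0.00228848, -0.00013187,
       -0.00052155,  0.00171141]), 'tau': array([ 2.28470861e-03, -5.09169459e+01, -8.03235197e-02, -2.36827809e+01,
       -6.14254992e-02,  3.44685721e-02,  3.93681478e-05]), 'ee_pos': array([ 0.29990436, -0.60408408,  0.19961025]), 'eef_rot': array([-3.05695553e+00, -7.17143303e-01,  7.64051528e-04]), 'force': array([ 0.12924886, -0.56583906,  0.25217328]), 'torque': array([ 0.01657165, -0.03153939,  0.02804547]), 'grip_width': 0.08695528399202589}
```

View pics/scene0.png

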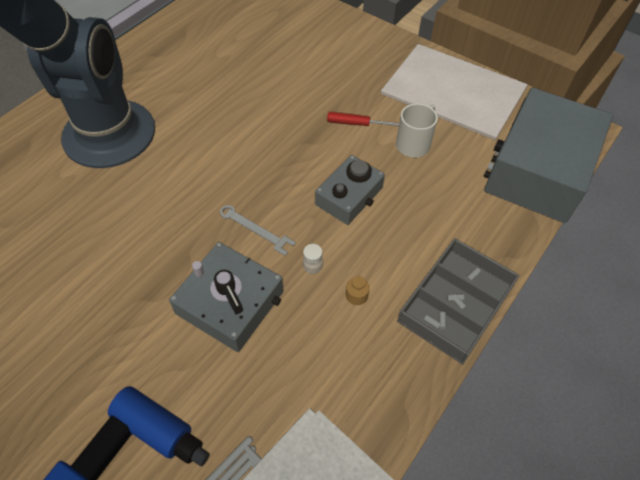

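View pics/top0.png

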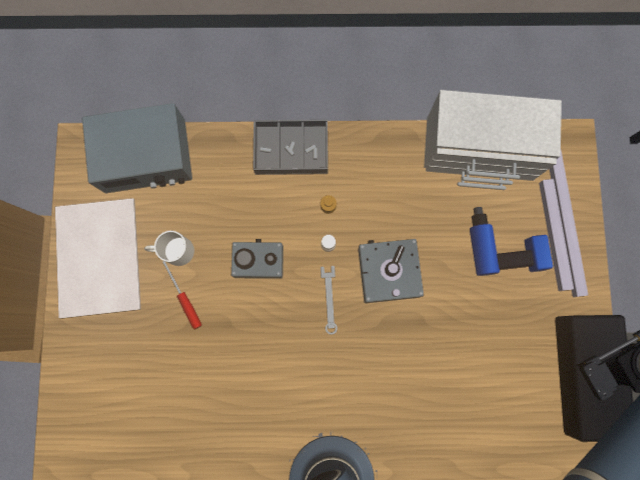

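The scene picture shows the controller at about (228,292), the button box at (350,188) and the jar at (313,258). In the top picture the controller is at (391,270) with its lever pointing up-right, the larger button at (244,259) and the small one at (271,258). I'll zoom in for measurements.

```bash
python3 - <<'E'
import cv2
t=cv2.imread("pics/top0.png"); s=cv2.imread("pics/scene0.png")
a=cv2.resize(t[230:310,350:430],None,fx=7,fy=7,interpolation=cv2.INTER_CUBIC)
cv2.imwrite("pics/ctl_top.png",a)
a=cv2.resize(t[230:290,222:292],None,fx=8,fy=8,interpolation=cv2.INTER_CUBIC)
cv2.imwrite("pics/btn_top.png",a)
a=cv2.resize(s[230:360,160:295],None,fx=4.4,fy=4.4,interpolation=cv2.INTER_CUBIC)
cv2.imwrite("pics/ctl_scene.png",a)
E
```

```text
(no output)
```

View pics/ctl_top.png

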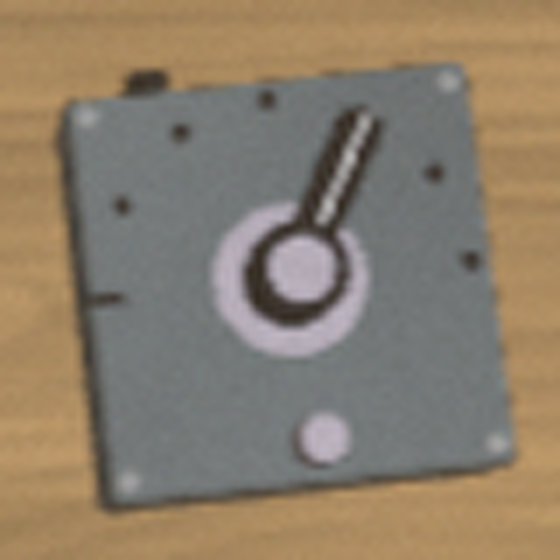

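View pics/ctl_scene.png

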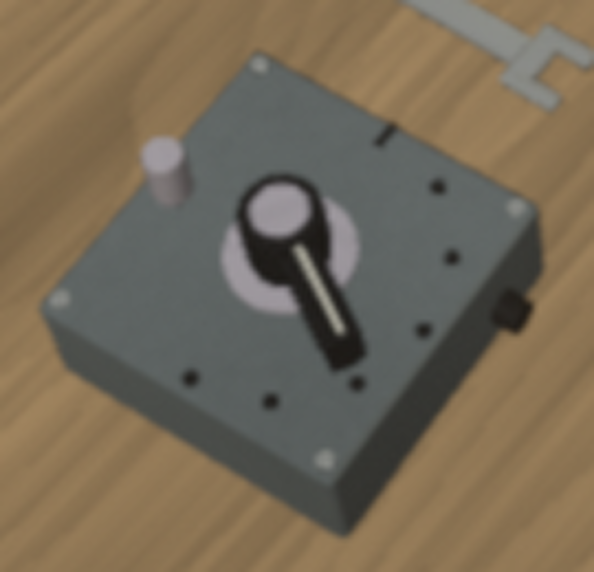

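View pics/btn_top.png

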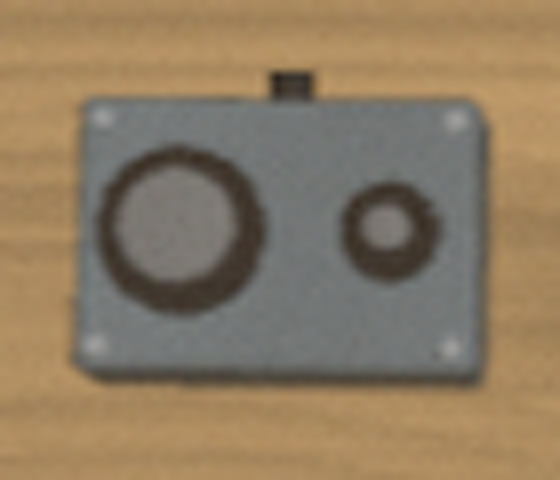

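```bash
cat > h.py <<'E'
import numpy as np, cv2
from bench import *
def ray(n,px):
    c=calibration(n); uv=cv2.undistortPoints(np.array([[px]],float),c["mtx"],None)[0,0]
    R=np.array(c["R"]); return -R.T@c["t"], R.T@np.array([uv[0],uv[1],1.])
def plane(n,px,z):
    o,d=ray(n,px); return o+d*(z-o[2])/d[2]
def tri(pa,pb):
    P=[calibration(n)["mtx"]@np.c_[calibration(n)["R"],calibration(n)["t"]] for n in("top","scene")]
    X=cv2.triangulatePoints(P[0],P[1],np.array(pa,float).reshape(2,1),np.array(pb,float).reshape(2,1)).ravel(); return X[:3]/X[3]
def proj(n,X):
    c=calibration(n); p=c["mtx"]@(c["R"]@np.array(X)+c["t"]); return p[:2]/p[2]
E
python3 - <<'E'
from h import *
un=lambda u,v,k,x,y:((u+.5)/k-.5+x,(v+.5)/k-.5+y)
P=[plane("top",un(u,v,7,350,230),.06) for u,v in[(88,118),(450,80),(497,443),(130,482)]]
Q=[plane("scene",un(u,v,4.4,160,230),.06) for u,v in[(516,208),(325,459),(60,299),(259,66)]]
for S in(P,Q):
    S=np.array(S)[:,:2]; c=S.mean(0); # order: +x+y, +x-y, -x-y, -x+y
    dx=(S[0]+S[1]-S[2]-S[3]); dy=(S[0]+S[3]-S[1]-S[2])
    print(c,np.degrees(np.arctan2(dx[1],dx[0])),np.degrees(np.arctan2(-dy[0],dy[1])))
c=np.array(P)[:,:2].mean(0)
for u,v in[(107,298),(122,205),(180,132),(267,98),(434,173),(472,260)]:
    d=plane("top",un(u,v,7,350,230),.06)[:2]-c; print(np.hypot(*d),np.degrees(np.arctan2(d[1],d[0])))
print("lever",[plane("top",un(u,v,7,350,230),.094)[:2] for u,v in[(322,222),(365,122)]])
B=[plane("top",un(u,v,8,222,230),.05) for u,v in[(103,118),(456,120),(451,348),(94,345)]]
print("bbox",np.array(B),np.mean(B,0))
s=cv2.imread("pics/scene0.png")
cv2.imwrite("pics/btn_scene.png",cv2.resize(s[145:230,305:395],None,fx=6.5,fy=6.5,interpolation=cv2.INTER_CUBIC))
E
```

```text
[ 0.52339351 -0.15984952] 5.252966154723635 5.424471891157347
[ 0.5200532  -0.15875299] 5.383682416233151 5.132926345144552
0.06788350355718595 95.18000706117466
0.06745906622848405 65.41667414594525
0.06757409611817705 35.637174029997915
0.06761734790331166 5.907895771880477
0.0661777756052332 -54.20430154310384
0.06676412463643665 -84.49863024472099
lever [array([ 0.54009741, -0.16726441]), array([ 0.57612188, -0.18385952])]
bbox [[0.59441122 0.24361496 0.05      ]
 [0.59257324 0.1293503  0.05      ]
 [0.5183745  0.130699   0.05      ]
 [0.52058158 0.24528286 0.05      ]] [0.55648514 0.18723678 0.05      ]
```

View pics/btn_scene.png

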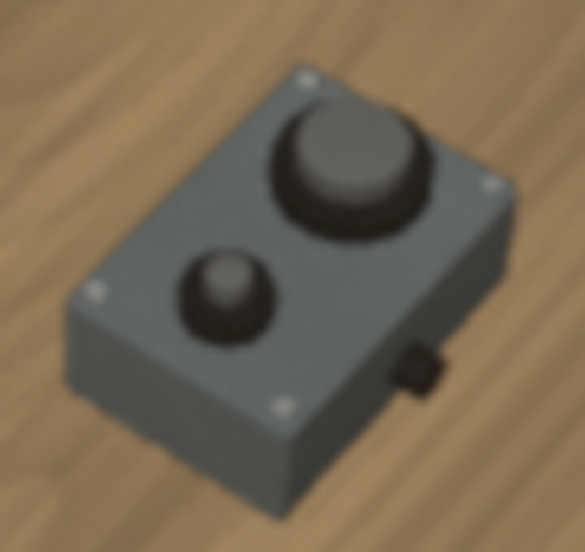

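```bash
python3 - <<'E'
from h import *
un=lambda u,v,k,x,y:((u+.5)/k-.5+x,(v+.5)/k-.5+y)
print("big",tri(un(175,224,8,222,230),un(354,145,6.5,305,145)))
print("small",tri(un(388,226,8,222,230),un(228,276,6.5,305,145)))
# plan: relative pose for lowering
A=np.array([.522,-.1593]); yaw=5.3
q=120; h=np.radians(90+yaw-q); L=np.array([np.cos(h),np.sin(h)]); T=np.array([-L[1],L[0]])
tgt=A+.045*L-.030*T; print("tgt",tgt,"toolx heading",np.degrees(h)+90)
from scipy.spatial.transform import Rotation as Ro
s=get_state(); R=Ro.from_rotvec(s["eef_rot"]).as_matrix(); print(R,s["ee_pos"])
E
```

```text
big [0.55607693 0.21614641 0.07152603]
small [0.55489969 0.1486658  0.07105204]
tgt [ 0.55034686 -0.20535926] toolx heading 65.3
[[ 8.95672877e-01  4.44712689e-01 -8.49474410e-04]
 [ 4.44713490e-01 -8.95671642e-01  1.49022317e-03]
 [-9.81289883e-05 -1.71252520e-03 -9.99998529e-01]] [ 0.29990436 -0.60408408  0.19961025]
```

Request:
{"op": "move_arm", "data": {"targets": [{"grip": 0,"delta_pos": [0.0333,-0.0205,0],"delta_rot": [0,0,0]},{"grip": 0,"delta_pos": [0.0333,-0.0205,0],"delta_rot": [0,0,0]},{"grip": 0,"delta_pos": [0.0333,-0.0205,0],"delta_rot": [0,0,0]},{"grip": 0,"delta_pos": [0.0333,-0.0205,0],"delta_rot": [0,0,0]},{"grip": 0,"delta_pos": [0.0333,-0.0205,0],"delta_rot": [0,0,0]},{"grip": 0,"delta_pos": [0.0333,-0.0205,0],"delta_rot": [0,0,0]},{"grip": 0,"delta_pos": [0.0333,-0.0205,0],"delta_rot": [0,0,0]},{"grip": 0,"delta_pos": [0.0333,-0.0205,0],"delta_rot": [0,0,0]},{"grip": 0,"delta_pos": [0.0333,-0.0205,0],"delta_rot": [0,0,0]},{"grip": 0,"delta_pos": [0.0333,-0.0205,0],"delta_rot": [0,0,0]},{"grip": 0,"delta_pos": [0.0333,-0.0205,0],"delta_rot": [0,0,0]},{"grip": 0,"delta_pos": [0.0333,-0.0205,0],"delta_rot": [0,0,0]}], "force": 20}}

```text
t: 1.6
ee_pos: [0.5489, -0.2054, 0.2002]
eef_rot: [-3.058, -0.717, 0.001]
force: [0.4, 0.1, 0.4]
grip_width: 0.0007
```

Request:
{"op": "move_arm", "data": {"targets": [{"grip": 0,"delta_pos": [0,0,0],"delta_rot": [0,0,-9.7]},{"grip": 0,"delta_pos": [0,0,0],"delta_rot": [0,0,-9.7]},{"grip": 0,"delta_pos": [0,0,0],"delta_rot": [0,0,-9.7]},{"grip": 0,"delta_pos": [0,0,0],"delta_rot": [0,0,-9.7]},{"grip": 0,"delta_pos": [0,0,0],"delta_rot": [0,0,0]},{"grip": 0,"delta_pos": [0,0,0],"delta_rot": [0,0,0]}]}}

```text
t: 2.35
ee_pos: [0.5485, -0.2067, 0.2003]
eef_rot: [-2.649, -1.689, 0.0]
force: [-0.4, 0.5, 0.2]
grip_width: 0.0005
```

```bash
cat >> h.py <<'E'
from scipy.spatial.transform import Rotation as Ro
A=np.array([.522,-.1593]); YAW=5.3
def rep():
    "tool pose relative to the lever position q whose frame fits the tool heading"
    s=get_state(); R=Ro.from_rotvec(s["eef_rot"]).as_matrix()
    hd=np.degrees(np.arctan2(R[1,0],R[0,0])); c=R[:2,:2].T@(A-s["ee_pos"][:2])*1e3
    print("t",s["t"],"pos",s["ee_pos"].round(4),"heading",hd.round(2),"q",round(90+YAW-(hd-90),2),"axis in tool xy mm",c.round(1),"F",s["force"].round(1),"w",round(s["grip_width"],4),"tilt",R[2].round(4),"j7",s["joints"][6].round(2))
E
python3 - <<'E'
from h import *
rep()
cv2.imwrite("pics/a1.png",camera("top")[:,:,::-1])
E
```

```text
t 2.35 pos [ 0.5485 -0.2067  0.2003] heading 65.05 q 120.25 axis in tool xy mm [ 31.7 -44. ] F [-0.4  0.5  0.2] w 0.0005 tilt [-1.e-04 -3.e-04 -1.e+00] j7 -0.27
```

Request:
{"op": "move_arm", "data": {"targets": [{"grip": 0,"delta_pos": [0,0,0.025],"delta_rot": [0,0,0]},{"grip": 0,"delta_pos": [0,0,0.025],"delta_rot": [0,0,0]},{"grip": 0,"delta_pos": [0,0,0.025],"delta_rot": [0,0,0]},{"grip": 0,"delta_pos": [0,0,0.025],"delta_rot": [0,0,0]},{"grip": 0,"delta_pos": [0,0,0.016],"delta_rot": [0,0,0]},{"grip": 0,"delta_pos": [0,0,0.01],"delta_rot": [0,0,0]},{"grip": 0,"delta_pos": [0,0,0],"delta_rot": [0,0,0]}]}}

```text
t: 3.28
ee_pos: [0.5486, -0.2065, 0.0742]
eef_rot: [-2.646, -1.692, 0.001]
force: [0.3, -0.7, -0.2]
grip_width: 0.0006
```

```bash
python3 - <<'E'
from h import *
rep()
s=camera("scene")[:,:,::-1]
cv2.imwrite("pics/a2.png",cv2.resize(s[170:370,120:340],None,fx=2.9,fy=2.9,interpolation=cv2.INTER_CUBIC))
E
```

```text
t 3.275 pos [ 0.5486 -0.2065  0.0742] heading 65.19 q 120.11 axis in tool xy mm [ 31.7 -43.9] F [ 0.3 -0.7 -0.2] w 0.0006 tilt [-1.e-04 -6.e-04 -1.e+00] j7 -0.32
```

View pics/a2.png

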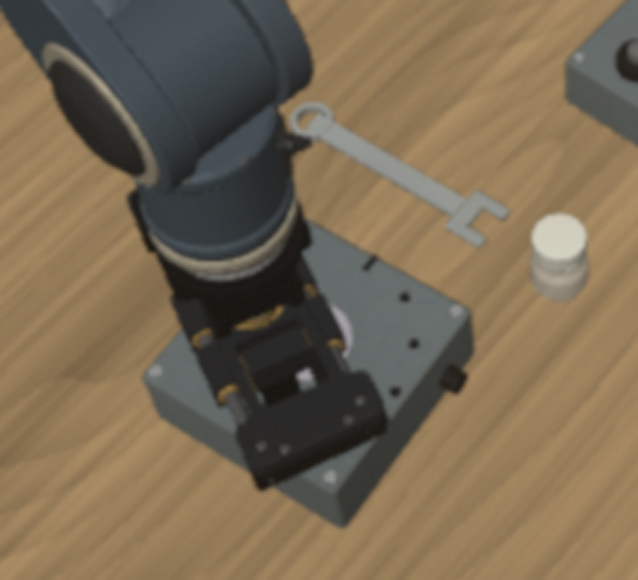

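The arm stands over the controller with the fingertips hidden under the palm. No contact force shows. I start the anticlockwise push.

Request:
{"op": "move_arm", "data": {"targets": [{"grip": 0,"delta_pos": [0.005,0,0],"delta_rot": [0,0,0]},{"grip": 0,"delta_pos": [0.005,0,0],"delta_rot": [0,0,0]},{"grip": 0,"delta_pos": [0.004,0,0],"delta_rot": [0,0,0]},{"grip": 0,"delta_pos": [0.0039,0.00136,0],"delta_rot": [0,0,-5]},{"grip": 0,"delta_pos": [0.0039,0.00136,0],"delta_rot": [0,0,-5]},{"grip": 0,"delta_pos": [0.0039,0.00136,0],"delta_rot": [0,0,-5]},{"grip": 0,"delta_pos": [0.0039,0.00136,0],"delta_rot": [0,0,-5]},{"grip": 0,"delta_pos": [0.0039,0.00136,0],"delta_rot": [0,0,-5]}]}}

```text
t: 4.32
ee_pos: [0.5663, -0.1765, 0.0747]
eef_rot: [2.214, 2.228, 0.0]
force: [0.3, 0.0, 0.1]
grip_width: 0.0004
```

```bash
python3 - <<'E'
from h import *
rep()
s=camera("scene")[:,:,::-1]
cv2.imwrite("pics/a3.png",cv2.resize(s[170:370,120:340],None,fx=2.9,fy=2.9,interpolation=cv2.INTER_CUBIC))
E
```

```text
t 4.325 pos [ 0.5663 -0.1765  0.0747] heading 90.38 q 94.92 axis in tool xy mm [ 17.5 -44.2] F [0.3 0.  0.1] w 0.0004 tilt [-1.e-04  3.e-04 -1.e+00] j7 -0.0
```

View pics/a3.png

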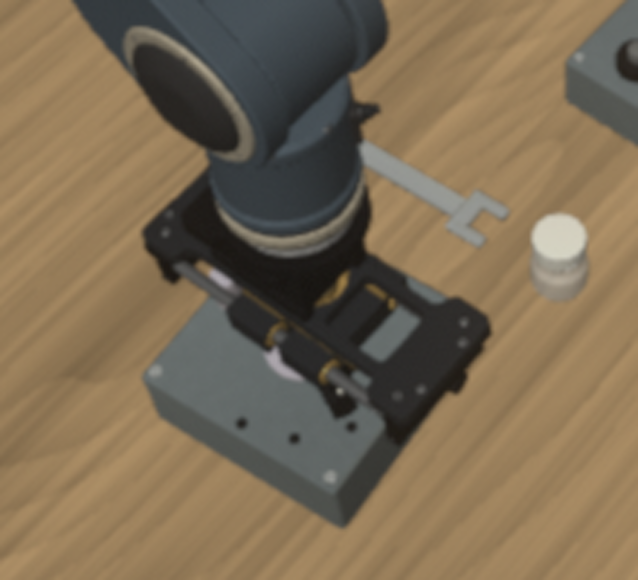

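```bash
python3 - <<'E'
from h import *
p=get_state()["ee_pos"]; f=lambda X:((proj("scene",X)-[120,170])*2.9).round()
print("tcp",f(p),"tcp+70 up",f(p+[0,0,.07]))
for q in(90,95,120):
    h=np.radians(95.3-q); print(q,f([A[0]+.062*np.cos(h),A[1]+.062*np.sin(h),.09]))
s=camera("scene")[:,:,::-1]
cv2.imwrite("pics/a4.png",cv2.resize(s[250:340,190:300],None,fx=7,fy=6.6,interpolation=cv2.INTER_CUBIC))
E
```

```text
tcp [341. 388.] tcp+70 up [328. 332.]
90 [385. 366.]
95 [379. 372.]
120 [343. 399.]
```

View pics/a4.png

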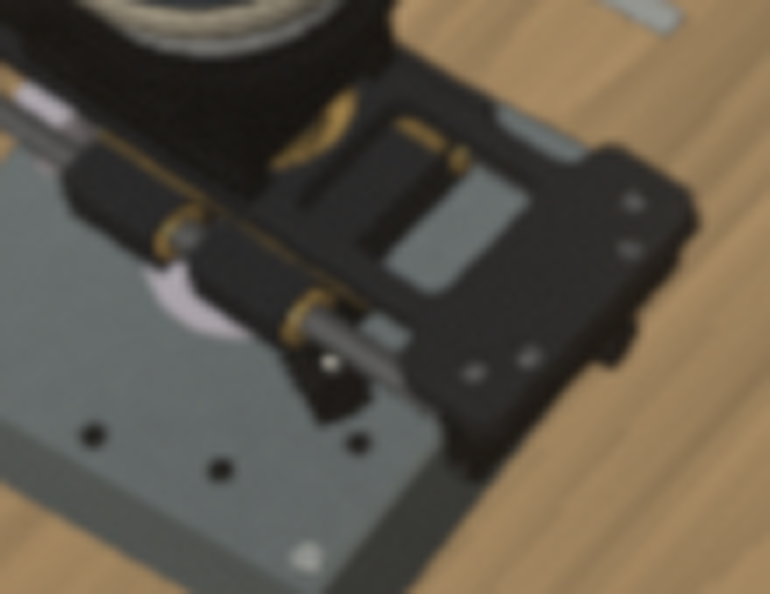

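```bash
python3 - <<'E'
from h import *
s=camera("top")[:,:,::-1]
cv2.imwrite("pics/a5.png",cv2.resize(s[210:320,330:450],None,fx=6,fy=5.4,interpolation=cv2.INTER_CUBIC))
E
```

```text
(no output)
```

View pics/a5.png

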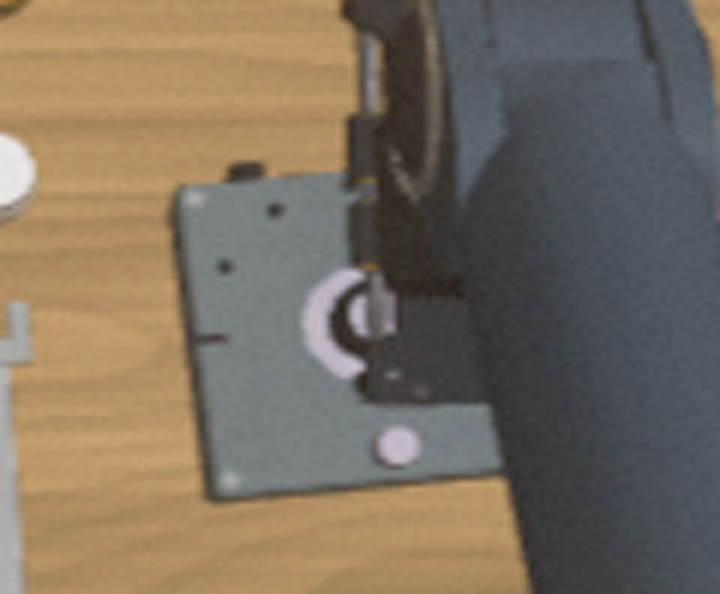

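The black part near dot 4 is probably the fingertip, because its position fits the TCP projection. The lever is probably hidden under the palm. I push another 35 degrees and look again.

Request:
{"op": "move_arm", "data": {"targets": [{"grip": 0,"delta_pos": [0.0039,0.00136,0],"delta_rot": [0,0,-5]},{"grip": 0,"delta_pos": [0.0039,0.00136,0],"delta_rot": [0,0,-5]},{"grip": 0,"delta_pos": [0.0039,0.00136,0],"delta_rot": [0,0,-5]},{"grip": 0,"delta_pos": [0.0039,0.00136,0],"delta_rot": [0,0,-5]},{"grip": 0,"delta_pos": [0.0039,0.00136,0],"delta_rot": [0,0,-5]},{"grip": 0,"delta_pos": [0.0039,0.00136,0],"delta_rot": [0,0,-5]},{"grip": 0,"delta_pos": [0.0039,0.00136,0],"delta_rot": [0,0,-5]}]}}

```text
t: 5.35
ee_pos: [0.568, -0.1486, 0.0746]
eef_rot: [1.444, 2.79, -0.001]
force: [-1.2, -0.1, -0.2]
grip_width: 0.0004
```

```bash
python3 - <<'E'
from h import *
rep()
s=camera("scene")[:,:,::-1]; t=camera("top")[:,:,::-1]
a=cv2.resize(s[230:350,160:295],(400,356),interpolation=cv2.INTER_CUBIC)
b=cv2.resize(t[210:320,330:450],(388,356),interpolation=cv2.INTER_CUBIC)
cv2.imwrite("pics/a6.png",np.hstack([a,b]))
E
```

```text
t 5.35 pos [ 0.568  -0.1486  0.0746] heading 125.26 q 60.04 axis in tool xy mm [ 17.8 -43.7] F [-1.2 -0.1 -0.2] w 0.0004 tilt [-3.e-04 -3.e-04 -1.e+00] j7 0.47
```

View pics/a6.png

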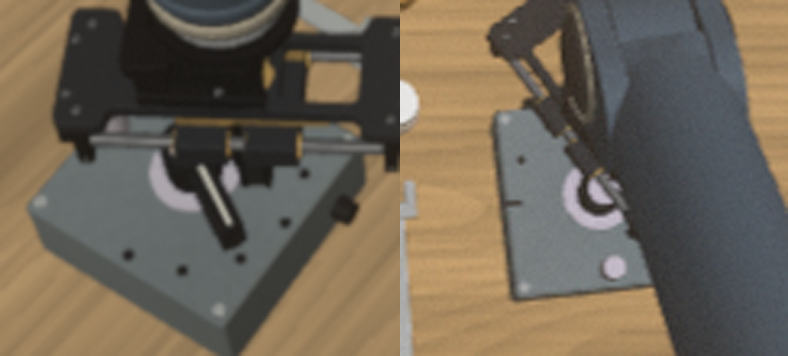

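```bash
python3 - <<'E'
from h import *
p=get_state()["ee_pos"]; f=lambda X:((proj("scene",X)-[160,230])*2.963).round()
for dz in(0,.01,.02,.03,.04): print(dz,f(p+[0,0,dz]))
L=np.array([np.cos(np.radians(35.3)),np.sin(np.radians(35.3)),0]);T=np.array([-L[1],L[0],0])
for a in(-.015,.015):
  for b in(-.0095,.0095): print(f(p+a*L+b*T))
s=camera("scene")[:,:,::-1]
cv2.imwrite("pics/a7.png",cv2.resize(s[255:335,190:290],None,fx=7.5,fy=7.2,interpolation=cv2.INTER_CUBIC))
print(((proj("scene",p)-[190,255])*[7.5,7.2]))
for a in(-.015,.015):
  for b in(-.0095,.0095): print(((proj("scene",p+a*L+b*T)-[190,255])*[7.5,7.2]))
E
```

```text
0 [263. 188.]
0.01 [261. 180.]
0.02 [259. 172.]
0.03 [258. 163.]
0.04 [256. 155.]
[236. 201.]
[239. 173.]
[286. 202.]
[289. 174.]
[439.77173185 275.79339447]
[372.55228593 308.27065803]
[380.88550922 240.13594939]
[499.31332742 311.8476883 ]
[506.33067277 243.63525575]
```

View pics/a7.png

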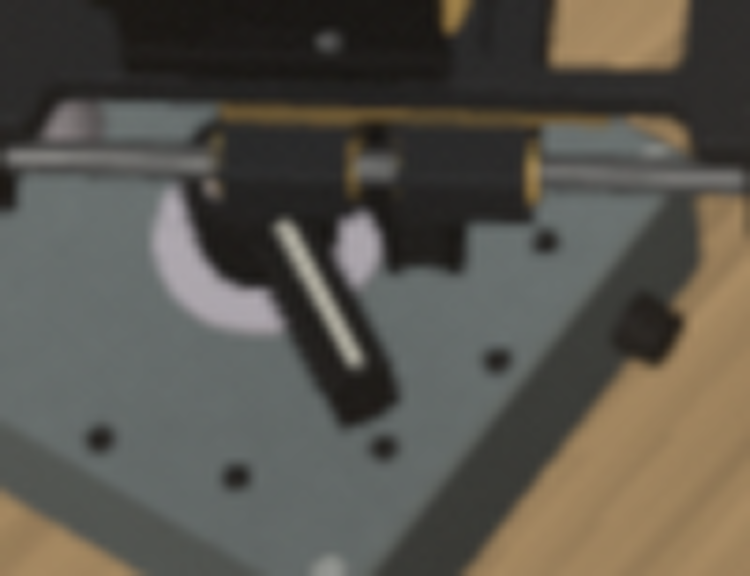

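The lever is still at dot 4, with its white line end at the same pixel as at the start. The closed fingers must have gone over it: the tip at about (425,268) in this crop looks roughly 20 mm higher than the TCP reading says. The fingers are now clear on the other side, so I lower here in small steps to find the true tip height.

Request:
{"op": "move_arm", "data": {"targets": [{"grip": 0,"delta_pos": [0,0,0.003],"delta_rot": [0,0,0]},{"grip": 0,"delta_pos": [0,0,0.003],"delta_rot": [0,0,0]},{"grip": 0,"delta_pos": [0,0,0.003],"delta_rot": [0,0,0]},{"grip": 0,"delta_pos": [0,0,0],"delta_rot": [0,0,0]}]}}

```text
t: 6.0
ee_pos: [0.5678, -0.1485, 0.0652]
eef_rot: [-1.446, -2.788, 0.0]
force: [-0.8, 0.5, -0.1]
grip_width: 0.0004
```

```bash
python3 - <<'E'
from h import *
rep()
s=camera("scene")[:,:,::-1]
cv2.imwrite("pics/a8.png",cv2.resize(s[255:335,190:290],None,fx=7.5,fy=7.2,interpolation=cv2.INTER_CUBIC))
E
```

```text
t 6.0 pos [ 0.5678 -0.1485  0.0652] heading 125.19 q 60.11 axis in tool xy mm [ 17.5 -43.7] F [-0.8  0.5 -0.1] w 0.0004 tilt [ 5.e-04 -5.e-04 -1.e+00] j7 0.46
```

View pics/a8.png

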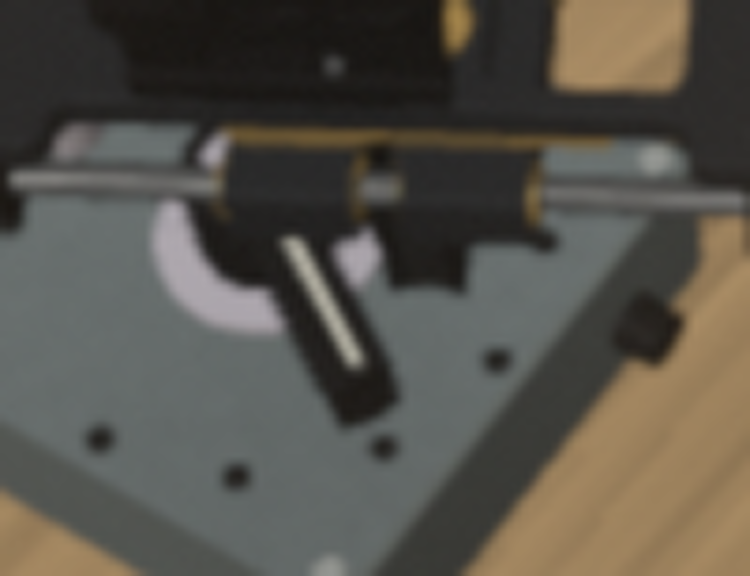

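Request:
{"op": "move_arm", "data": {"targets": [{"grip": 0,"delta_pos": [0,0,0.002],"delta_rot": [0,0,0]},{"grip": 0,"delta_pos": [0,0,0.002],"delta_rot": [0,0,0]},{"grip": 0,"delta_pos": [0,0,0],"delta_rot": [0,0,0]}]}}

```text
t: 6.42
ee_pos: [0.5679, -0.1485, 0.0613]
eef_rot: [-1.446, -2.789, 0.0]
force: [0.0, -0.6, 0.2]
grip_width: 0.0003
```

Request:
{"op": "move_arm", "data": {"targets": [{"grip": 0,"delta_pos": [0,0,0.002],"delta_rot": [0,0,0]},{"grip": 0,"delta_pos": [0,0,0],"delta_rot": [0,0,0]}]}}

```text
t: 6.68
ee_pos: [0.568, -0.1484, 0.0594]
eef_rot: [-1.445, -2.789, 0.0]
force: [-0.1, 0.1, -0.0]
grip_width: 0.0004
```

Request:
{"op": "move_arm", "data": {"targets": [{"grip": 0,"delta_pos": [0,0,0.002],"delta_rot": [0,0,0]},{"grip": 0,"delta_pos": [0,0,0.002],"delta_rot": [0,0,0]},{"grip": 0,"delta_pos": [0,0,0],"delta_rot": [0,0,0]}]}}

```text
t: 7.05
ee_pos: [0.5679, -0.1485, 0.0553]
eef_rot: [-1.446, -2.789, 0.0]
force: [-0.2, -0.4, -0.1]
grip_width: 0.0005
```

```bash
python3 - <<'E'
from h import *
rep()
s=camera("scene")[:,:,::-1]
cv2.imwrite("pics/a9.png",cv2.resize(s[255:335,190:290],None,fx=7.5,fy=7.2,interpolation=cv2.INTER_CUBIC))
p=get_state()["ee_pos"]
for dz in (0,.01,.015,.02,.025): print(dz,((proj("scene",p+[0,0,dz])-[190,255])*[7.5,7.2]).round())
E
```

```text
t 7.05 pos [ 0.5679 -0.1485  0.0553] heading 125.2 q 60.1 axis in tool xy mm [ 17.6 -43.8] F [-0.2 -0.4 -0.1] w 0.0005 tilt [ 2.e-04 -2.e-04 -1.e+00] j7 0.45
0 [447. 313.]
0.01 [443. 294.]
0.015 [441. 284.]
0.02 [439. 275.]
0.025 [437. 265.]
```

View pics/a9.png

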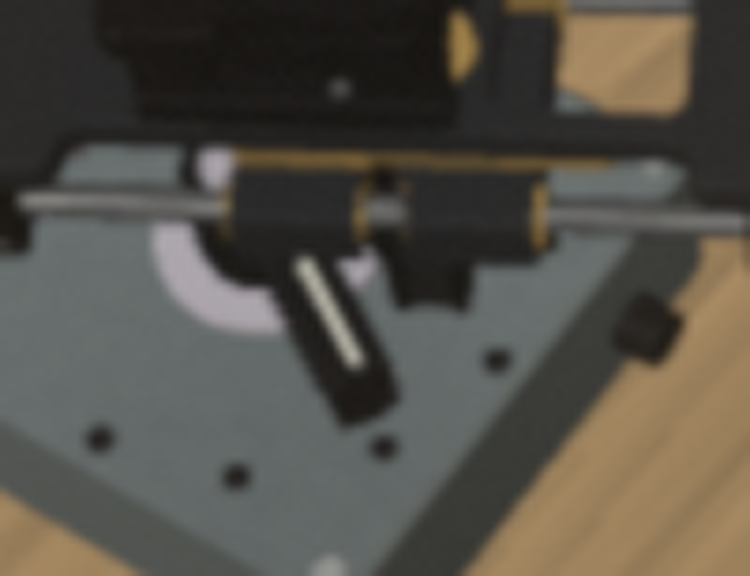

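```bash
python3 - <<'E'
from h import *
for a,b in(((365,181),(308,312)),((368,268),(182,232))):
    X=tri((a[0]/6+330,a[1]/5.4+210),(b[0]/7+190,b[1]/6.6+250)); print(X,X-[.5663,-.1765,.0747], proj("top",X)-[a[0]/6+330,a[1]/5.4+210])
E
```

```text
[ 0.57434181 -0.16812385  0.10434511] [0.00804181 0.00837615 0.02964511] [5.18391941 3.61777862]
[ 0.53375662 -0.16882634  0.10407814] [-0.03254338  0.00767366  0.02937814] [5.46394321 3.66819056]
```

```bash
python3 - <<'E'
from h import *
for a,b in(((365,181),(182,232)),((365,118),(308,312)),((365,196),(182,232))):
    X=tri((a[0]/6+330,a[1]/5.4+210),(b[0]/7+190,b[1]/6.6+250)); print(X,X-[.5663,-.1765,.0747], proj("top",X)-[a[0]/6+330,a[1]/5.4+210])
E
```

```text
[ 0.56109715 -0.17373171  0.14799409] [-0.00520285  0.00276829  0.07329409] [10.00301985  6.25991708]
[ 0.59328091 -0.17220106  0.13729724] [0.02698091 0.00429894 0.06259724] [8.34402671 5.54175608]
[ 0.55644747 -0.17277849  0.14032812] [-0.00985253  0.00372151  0.06562812] [9.23925609 5.84970691]
```

Still no contact at TCP z 0.055, so the real tip is about 20 mm above the reported TCP, at roughly 0.076. That height is good for the lever. I'll lift over the lever, go back to its clockwise side and lower to this same TCP height.

Request:
{"op": "move_arm", "data": {"targets": [{"grip": 0,"delta_pos": [0,0,-0.025],"delta_rot": [0,0,0]},{"grip": 0,"delta_pos": [0,0,-0.02],"delta_rot": [0,0,0]},{"grip": 0,"delta_pos": [-0.00734,-0.00372,0],"delta_rot": [0,0,10]},{"grip": 0,"delta_pos": [-0.00734,-0.00372,0],"delta_rot": [0,0,10]},{"grip": 0,"delta_pos": [-0.00734,-0.00372,0],"delta_rot": [0,0,10]},{"grip": 0,"delta_pos": [-0.00734,-0.00372,0],"delta_rot": [0,0,10]},{"grip": 0,"delta_pos": [-0.00734,-0.00372,0],"delta_rot": [0,0,10]},{"grip": 0,"delta_pos": [-0.00734,-0.00372,0],"delta_rot": [0,0,10]},{"grip": 0,"delta_pos": [-0.014,0,0],"delta_rot": [0,0,0]},{"grip": 0,"delta_pos": [0,0,0.02],"delta_rot": [0,0,0]},{"grip": 0,"delta_pos": [0,0,0.015],"delta_rot": [0,0,0]},{"grip": 0,"delta_pos": [0,0,0.0],"delta_rot": [0,0,0]}]}}

```text
t: 8.6
ee_pos: [0.5476, -0.2062, 0.0643]
eef_rot: [-2.644, -1.693, 0.003]
force: [-0.1, -0.0, 0.7]
grip_width: 0.0004
```

Request:
{"op": "move_arm", "data": {"targets": [{"grip": 0,"delta_pos": [0,0,0.005],"delta_rot": [0,0,0]},{"grip": 0,"delta_pos": [0,0,0.005],"delta_rot": [0,0,0]},{"grip": 0,"delta_pos": [0,0,0],"delta_rot": [0,0,0]}]}}

```text
t: 8.98
ee_pos: [0.5485, -0.2063, 0.0553]
eef_rot: [-2.646, -1.693, 0.0]
force: [0.6, 0.1, 0.6]
grip_width: 0.0004
```

```bash
python3 - <<'E'
from h import *
rep()
E
```

```text
t 8.975 pos [ 0.5485 -0.2063  0.0553] heading 65.22 q 120.08 axis in tool xy mm [ 31.5 -43.8] F [0.6 0.1 0.6] w 0.0004 tilt [-1.e-04 -4.e-04 -1.e+00] j7 -0.34
```

Request:
{"op": "move_arm", "data": {"targets": [{"grip": 0,"delta_pos": [0.005,0,0],"delta_rot": [0,0,0]},{"grip": 0,"delta_pos": [0.005,0,0],"delta_rot": [0,0,0]},{"grip": 0,"delta_pos": [0.004,0,0],"delta_rot": [0,0,0]},{"grip": 0,"delta_pos": [0.0039,0.00136,0],"delta_rot": [0,0,-5]},{"grip": 0,"delta_pos": [0.0039,0.00136,0],"delta_rot": [0,0,-5]}]}}

```text
t: 9.6
ee_pos: [0.5601, -0.1884, 0.0558]
eef_rot: [2.486, 1.919, -0.001]
force: [0.0, -1.7, 0.5]
grip_width: 0.0003
```

```bash
python3 - <<'E'
from h import *
rep()
s=camera("scene")[:,:,::-1]
cv2.imwrite("pics/b1.png",cv2.resize(s[235:345,170:300],None,fx=5.8,fy=5.4,interpolation=cv2.INTER_CUBIC))
E
```

```text
t 9.6 pos [ 0.5601 -0.1884  0.0558] heading 75.34 q 109.96 axis in tool xy mm [ 18.5 -44.2] F [ 0.  -1.7  0.5] w 0.0003 tilt [-1.5e-03  4.0e-04 -1.0e+00] j7 -0.23
```

View pics/b1.png

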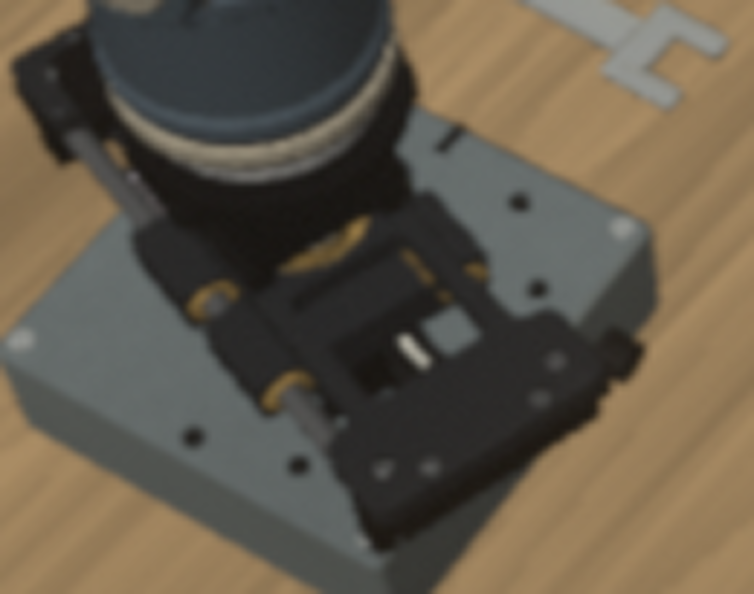

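Contact now: the force is −1.7 N, and the white line end has moved to (242,302) full-frame, so the lever is turning. I continue.

Request:
{"op": "move_arm", "data": {"targets": [{"grip": 0,"delta_pos": [0.0039,0.00136,0],"delta_rot": [0,0,-5]},{"grip": 0,"delta_pos": [0.0039,0.00136,0],"delta_rot": [0,0,-5]},{"grip": 0,"delta_pos": [0.0039,0.00136,0],"delta_rot": [0,0,-5]},{"grip": 0,"delta_pos": [0.0039,0.00136,0],"delta_rot": [0,0,-5]},{"grip": 0,"delta_pos": [0.0039,0.00136,0],"delta_rot": [0,0,-5]},{"grip": 0,"delta_pos": [0.0039,0.00136,0],"delta_rot": [0,0,-5]},{"grip": 0,"delta_pos": [0.0039,0.00136,0],"delta_rot": [0,0,-5]},{"grip": 0,"delta_pos": [0.0039,0.00136,0],"delta_rot": [0,0,-5]},{"grip": 0,"delta_pos": [0.0039,0.00136,0],"delta_rot": [0,0,-5]},{"grip": 0,"delta_pos": [0.0039,0.00136,0],"delta_rot": [0,0,-5]},{"grip": 0,"delta_pos": [0.0039,0.00136,0],"delta_rot": [0,0,-5]}]}}

```text
t: 11.02
ee_pos: [0.5676, -0.1451, 0.0557]
eef_rot: [1.32, 2.849, -0.0]
force: [1.6, -1.3, -1.9]
grip_width: 0.0
```

```bash
python3 - <<'E'
from h import *
rep()
s=camera("scene")[:,:,::-1]; t=camera("top")[:,:,::-1]
a=cv2.resize(s[230:350,160:295],(400,356),interpolation=cv2.INTER_CUBIC)
b=cv2.resize(t[210:320,330:450],(388,356),interpolation=cv2.INTER_CUBIC)
cv2.imwrite("pics/b2.png",np.hstack([a,b]))
E
```

```text
t 11.025 pos [ 0.5676 -0.1451  0.0557] heading 130.27 q 55.03 axis in tool xy mm [ 18.6 -44. ] F [ 1.6 -1.3 -1.9] w 0.0 tilt [-2.e-03  6.e-04 -1.e+00] j7 0.51
```

View pics/b2.png

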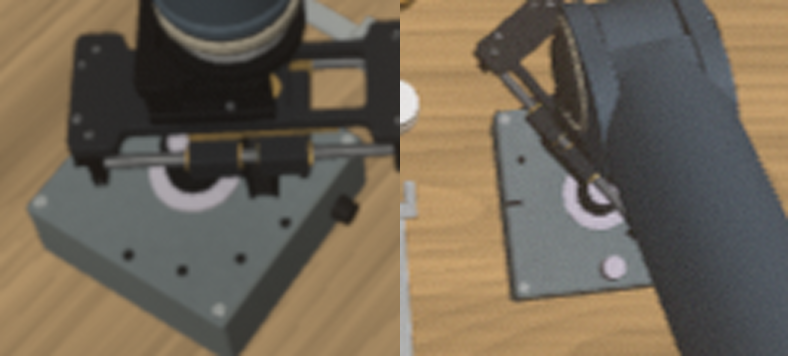

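Request:
{"op": "move_arm", "data": {"targets": [{"grip": 0,"delta_pos": [0.0039,0.00136,0],"delta_rot": [0,0,-5]},{"grip": 0,"delta_pos": [0.0039,0.00136,0],"delta_rot": [0,0,-5]},{"grip": 0,"delta_pos": [0.0039,0.00136,0],"delta_rot": [0,0,-5]},{"grip": 0,"delta_pos": [0.0039,0.00136,0],"delta_rot": [0,0,-5]},{"grip": 0,"delta_pos": [0.0039,0.00136,0],"delta_rot": [0,0,-5]},{"grip": 0,"delta_pos": [0.0039,0.00136,0],"delta_rot": [0,0,-5]},{"grip": 0,"delta_pos": [0.0039,0.00136,0],"delta_rot": [0,0,-5]},{"grip": 0,"delta_pos": [0.0039,0.00136,0],"delta_rot": [0,0,-5]},{"grip": 0,"delta_pos": [0.0039,0.00136,0],"delta_rot": [0,0,-5]},{"grip": 0,"delta_pos": [0.0039,0.00136,0],"delta_rot": [0,0,-5]},{"grip": 0,"delta_pos": [0.002,0,0],"delta_rot": [0,0,0]},{"grip": 0,"delta_pos": [0,0,0],"delta_rot": [0,0,0]}]}}

```text
t: 12.62
ee_pos: [0.5374, -0.1151, 0.0557]
eef_rot: [-0.002, 3.141, 0.0]
force: [0.6, -0.1, 0.5]
grip_width: 0.0003
```

```bash
python3 - <<'E'
from h import *
rep()
s=camera("scene")[:,:,::-1]; t=camera("top")[:,:,::-1]
a=cv2.resize(s[230:350,160:295],(400,356),interpolation=cv2.INTER_CUBIC)
b=cv2.resize(t[210:320,330:450],(388,356),interpolation=cv2.INTER_CUBIC)
cv2.imwrite("pics/b3.png",np.hstack([a,b]))
E
```

```text
t 12.625 pos [ 0.5374 -0.1151  0.0557] heading -179.92 q 365.22 axis in tool xy mm [ 15.5 -44.1] F [ 0.6 -0.1  0.5] w 0.0003 tilt [-3.e-04  1.e-04 -1.e+00] j7 1.2
```

View pics/b3.png

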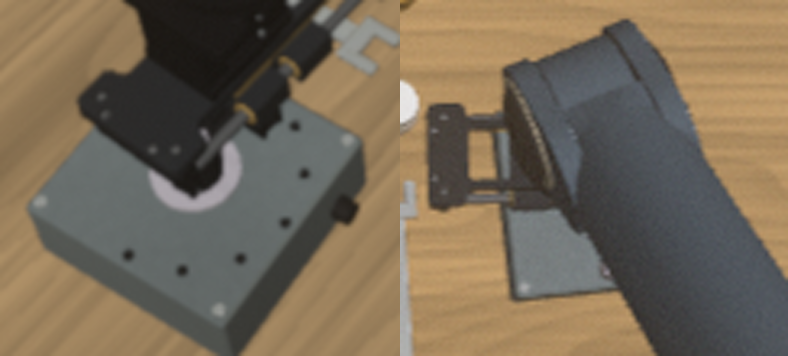

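The force is about zero, all six dots are free, and the lever should be at the bar. I back off, lift and move across to the lever's anticlockwise side.

Request:
{"op": "move_arm", "data": {"targets": [{"grip": 0,"delta_pos": [-0.01,0,0],"delta_rot": [0,0,0]},{"grip": 0,"delta_pos": [0,0,-0.025],"delta_rot": [0,0,0]},{"grip": 0,"delta_pos": [0,0,-0.025],"delta_rot": [0,0,0]},{"grip": 0,"delta_pos": [0,0,-0.025],"delta_rot": [0,0,0]},{"grip": 0,"delta_pos": [0.03,-0.001,0],"delta_rot": [0,0,-2.6]},{"grip": 0,"delta_pos": [0.03,-0.001,0],"delta_rot": [0,0,-2.6]},{"grip": 0,"delta_pos": [0,0,0],"delta_rot": [0,0,0]},{"grip": 0,"delta_pos": [0,0,0],"delta_rot": [0,0,0]}]}}

```text
t: 13.72
ee_pos: [0.4886, -0.119, 0.1309]
eef_rot: [-0.147, 3.137, 0.0]
force: [0.7, 0.3, -0.7]
grip_width: 0.0006
```

```bash
python3 - <<'E'
from h import *
rep()
s=camera("scene")[:,:,::-1]; t=camera("top")[:,:,::-1]
a=cv2.resize(s[200:350,140:310],(400,353),interpolation=cv2.INTER_CUBIC)
b=cv2.resize(t[210:320,330:450],(388,353),interpolation=cv2.INTER_CUBIC)
cv2.imwrite("pics/b4.png",np.hstack([a,b]))
E
```

```text
t 13.725 pos [ 0.4886 -0.119   0.1309] heading -174.65 q 359.95 axis in tool xy mm [-29.5 -43.3] F [ 0.7  0.3 -0.7] w 0.0006 tilt [-1.5e-03 -1.0e-04 -1.0e+00] j7 1.4
```

View pics/b4.png

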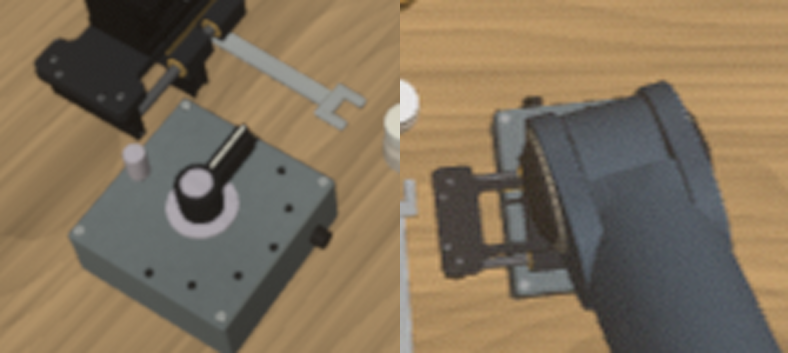

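```bash
python3 - <<'E'
from h import *
P=[plane("scene",(u/2.353+140,v/2.353+200),.094)[:2] for u,v in[(213,164),(242,129)]]
d=P[1]-P[0]; print(P,"q",95.3-np.degrees(np.arctan2(d[1],d[0])), 95.3-np.degrees(np.arctan2(*(P[1]-A)[::-1])))
p=get_state()["ee_pos"]
for dz in(0,.01,.02,.03): print(((proj("scene",p+[0,0,dz])-[140,200])*2.353).round())
s=cv2.imread("pics/b4.png")[:353,:400]
cv2.imwrite("pics/b5.png",cv2.resize(s[40:180,100:280],None,fx=4,fy=4,interpolation=cv2.INTER_CUBIC))
E
```

```text
[array([ 0.51927116, -0.13840416]), array([ 0.51619695, -0.10145089])] q 0.5444114943201726 -0.42838319887096077
[194. 100.]
[192.  92.]
[191.  85.]
[189.  77.]
```

View pics/b5.png

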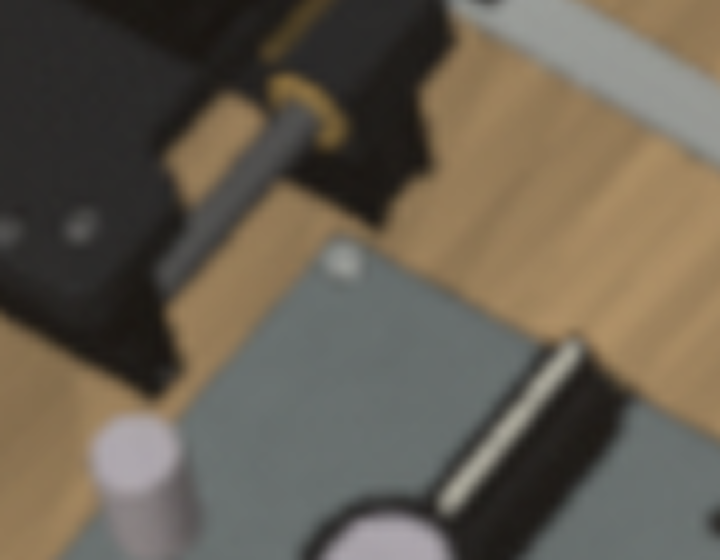

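The lever is at the stop: the white line gives q of about 0 ± 1 degree. I lower on its anticlockwise side.

Request:
{"op": "move_arm", "data": {"targets": [{"grip": 0,"delta_pos": [0,0,0.02],"delta_rot": [0,0,0]},{"grip": 0,"delta_pos": [0,0,0.02],"delta_rot": [0,0,0]},{"grip": 0,"delta_pos": [0,0,0.015],"delta_rot": [0,0,0]},{"grip": 0,"delta_pos": [0,0,0.01],"delta_rot": [0,0,0]},{"grip": 0,"delta_pos": [0,0,0.01],"delta_rot": [0,0,0]},{"grip": 0,"delta_pos": [0,0,0],"delta_rot": [0,0,0]}]}}

```text
t: 14.58
ee_pos: [0.4871, -0.1187, 0.055]
eef_rot: [0.148, -3.137, -0.001]
force: [0.4, -0.2, 0.1]
grip_width: 0.0007
```

```bash
python3 - <<'E'
from h import *
rep()
s=camera("scene")[:,:,::-1]
cv2.imwrite("pics/b6.png",cv2.resize(s[220:345,160:300],None,fx=5,fy=4.6,interpolation=cv2.INTER_CUBIC))
E
```

```text
t 14.575 pos [ 0.4871 -0.1187  0.055 ] heading -174.59 q 359.89 axis in tool xy mm [-31.  -43.7] F [ 0.4 -0.2  0.1] w 0.0007 tilt [ 9.e-04  4.e-04 -1.e+00] j7 1.3
```

View pics/b6.png

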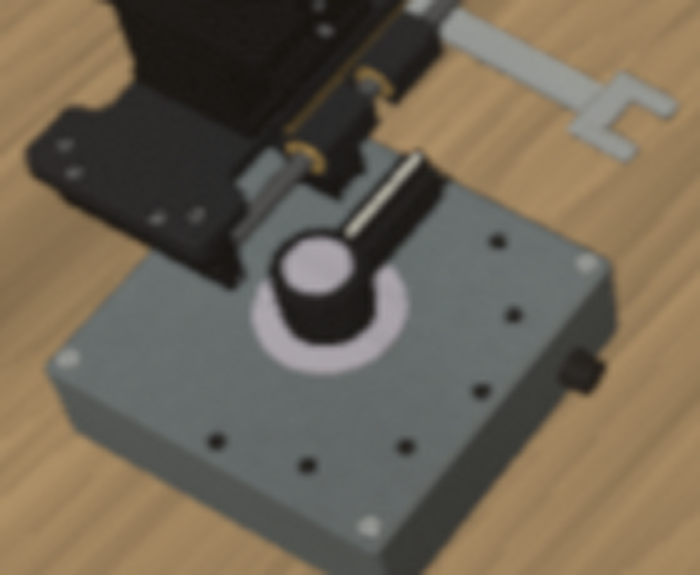

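Request:
{"op": "move_arm", "data": {"targets": [{"grip": 0,"delta_pos": [-0.007,0,0],"delta_rot": [0,0,0]},{"grip": 0,"delta_pos": [-0.0065,0,0],"delta_rot": [0,0,0]},{"grip": 0,"delta_pos": [-0.0039,0.00136,0],"delta_rot": [0,0,5]},{"grip": 0,"delta_pos": [-0.0039,0.00136,0],"delta_rot": [0,0,5]},{"grip": 0,"delta_pos": [-0.0039,0.00136,0],"delta_rot": [0,0,5]},{"grip": 0,"delta_pos": [-0.0039,0.00136,0],"delta_rot": [0,0,5]},{"grip": 0,"delta_pos": [-0.0039,0.00136,0],"delta_rot": [0,0,5]},{"grip": 0,"delta_pos": [-0.0039,0.00136,0],"delta_rot": [0,0,5]},{"grip": 0,"delta_pos": [-0.0039,0.00136,0],"delta_rot": [0,0,5]},{"grip": 0,"delta_pos": [-0.0039,0.00136,0],"delta_rot": [0,0,5]},{"grip": 0,"delta_pos": [-0.0039,0.00136,0],"delta_rot": [0,0,5]},{"grip": 0,"delta_pos": [-0.0039,0.00136,0],"delta_rot": [0,0,5]}]}}

```text
t: 16.12
ee_pos: [0.5418, -0.116, 0.0559]
eef_rot: [1.195, 2.904, 0.001]
force: [-0.4, 0.4, -0.4]
grip_width: 0.0007
```

```bash
python3 - <<'E'
from h import *
rep()
s=camera("scene")[:,:,::-1]
cv2.imwrite("pics/b7.png",cv2.resize(s[220:345,160:300],None,fx=5,fy=4.6,interpolation=cv2.INTER_CUBIC))
E
```

```text
t 16.125 pos [ 0.5418 -0.116   0.0559] heading 135.26 q 50.04 axis in tool xy mm [-16.4 -44.7] F [-0.4  0.4 -0.4] w 0.0007 tilt [-9.e-04  8.e-04 -1.e+00] j7 0.54
```

View pics/b7.png

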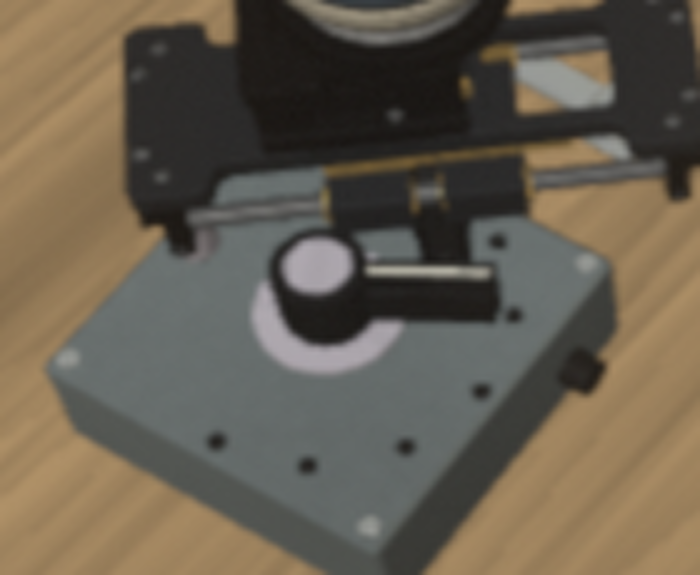

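The lever now points at dot 2 with the fingertip behind it. I continue.

Request:
{"op": "move_arm", "data": {"targets": [{"grip": 0,"delta_pos": [-0.0039,0.00136,0],"delta_rot": [0,0,5]},{"grip": 0,"delta_pos": [-0.0039,0.00136,0],"delta_rot": [0,0,5]},{"grip": 0,"delta_pos": [-0.0039,0.00136,0],"delta_rot": [0,0,5]},{"grip": 0,"delta_pos": [-0.0039,0.00136,0],"delta_rot": [0,0,5]},{"grip": 0,"delta_pos": [-0.0039,0.00136,0],"delta_rot": [0,0,5]},{"grip": 0,"delta_pos": [-0.0039,0.00136,0],"delta_rot": [0,0,5]},{"grip": 0,"delta_pos": [-0.0039,0.00136,0],"delta_rot": [0,0,5]},{"grip": 0,"delta_pos": [-0.0039,0.00136,0],"delta_rot": [0,0,5]},{"grip": 0,"delta_pos": [-0.0039,0.00136,0],"delta_rot": [0,0,5]},{"grip": 0,"delta_pos": [-0.002,0.0007,0],"delta_rot": [0,0,2.5]},{"grip": 0,"delta_pos": [-0.002,0.0007,0],"delta_rot": [0,0,2.5]},{"grip": 0,"delta_pos": [0,0,0],"delta_rot": [0,0,0]}]}}

```text
t: 17.68
ee_pos: [0.568, -0.1464, 0.0557]
eef_rot: [2.308, 2.13, 0.0]
force: [0.5, 0.5, 0.3]
grip_width: 0.0005
```

```bash
python3 - <<'E'
from h import *
rep()
s=camera("scene")[:,:,::-1]
cv2.imwrite("pics/b8.png",cv2.resize(s[220:345,160:300],None,fx=5,fy=4.6,interpolation=cv2.INTER_CUBIC))
E
```

```text
t 17.675 pos [ 0.568  -0.1464  0.0557] heading 85.41 q 99.89 axis in tool xy mm [-16.5 -44.8] F [0.5 0.5 0.3] w 0.0005 tilt [-6.e-04  8.e-04 -1.e+00] j7 -0.15
```

View pics/b8.png

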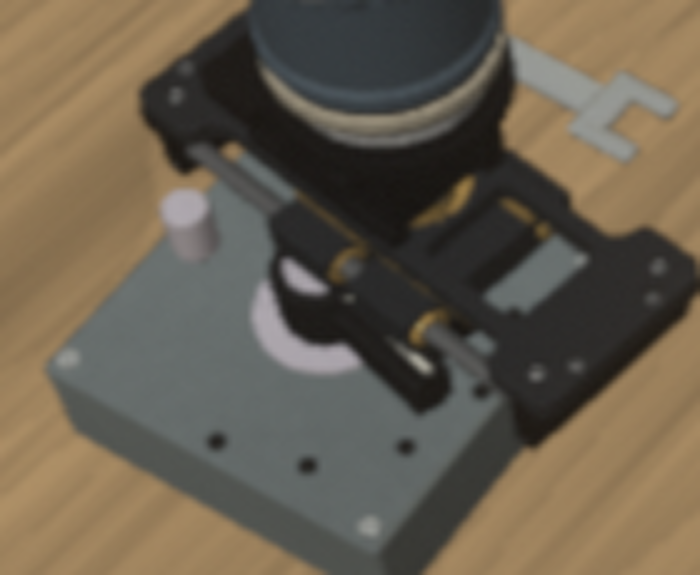

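Request:
{"op": "move_arm", "data": {"targets": [{"grip": 0,"delta_pos": [-0.002,0.0007,0],"delta_rot": [0,0,2.5]},{"grip": 0,"delta_pos": [-0.002,0.0007,0],"delta_rot": [0,0,2.5]},{"grip": 0,"delta_pos": [-0.002,0.0007,0],"delta_rot": [0,0,2.5]},{"grip": 0,"delta_pos": [-0.002,0.0007,0],"delta_rot": [0,0,2.5]},{"grip": 0,"delta_pos": [-0.002,0.0007,0],"delta_rot": [0,0,2.5]},{"grip": 0,"delta_pos": [0,0,0],"delta_rot": [0,0,0]}]}}

```text
t: 18.48
ee_pos: [0.5694, -0.1566, 0.0556]
eef_rot: [2.527, 1.865, -0.0]
force: [0.0, 1.2, -0.1]
grip_width: 0.0006
```

```bash
python3 - <<'E'
from h import *
rep()
s=camera("scene")[:,:,::-1]
cv2.imwrite("pics/b9.png",cv2.resize(s[220:345,160:300],None,fx=5,fy=4.6,interpolation=cv2.INTER_CUBIC))
E
```

```text
t 18.475 pos [ 0.5694 -0.1566  0.0556] heading 72.86 q 112.44 axis in tool xy mm [-16.6 -44.5] F [ 0.   1.2 -0.1] w 0.0006 tilt [-3.e-04  1.e-04 -1.e+00] j7 -0.32
```

View pics/b9.png

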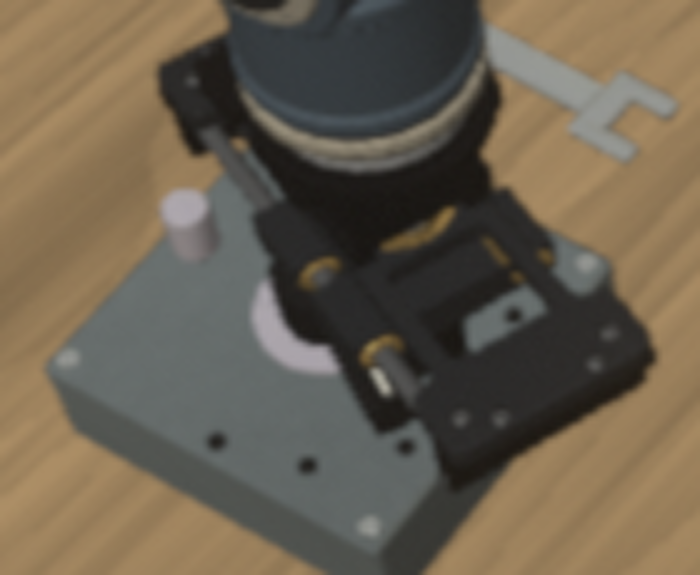

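The lever tip is at (390,428), which is where it was at the start, so it is at dot 4. I back off, lift and check.

Request:
{"op": "move_arm", "data": {"targets": [{"grip": 0,"delta_pos": [0.006,0,0],"delta_rot": [0,0,0]},{"grip": 0,"delta_pos": [0.009,0,0],"delta_rot": [0,0,0]},{"grip": 0,"delta_pos": [0,0,-0.03],"delta_rot": [0,0,0]},{"grip": 0,"delta_pos": [0,0,-0.04],"delta_rot": [0,0,0]},{"grip": 0,"delta_pos": [0,0,-0.04],"delta_rot": [0,0,0]},{"grip": 0,"delta_pos": [0.05,0,0],"delta_rot": [0,0,0]},{"grip": 0,"delta_pos": [0.05,0,0],"delta_rot": [0,0,0]},{"grip": 0,"delta_pos": [0.05,0,0],"delta_rot": [0,0,0]},{"grip": 0,"delta_pos": [0,0,0],"delta_rot": [0,0,0]}]}}

```text
t: 19.65
ee_pos: [0.6184, 0.0087, 0.1659]
eef_rot: [-2.516, -1.877, -0.005]
force: [-0.3, -0.1, -0.7]
grip_width: 0.0
```

```bash
python3 - <<'E'
from h import *
rep()
s=camera("scene")[:,:,::-1]; t=camera("top")[:,:,::-1]
cv2.imwrite("pics/c1.png",cv2.resize(s[140:345,160:400],None,fx=3.2,fy=2.9,interpolation=cv2.INTER_CUBIC))
cv2.imwrite("pics/c1t.png",t)
E
```

```text
t 19.65 pos [0.6184 0.0087 0.1659] heading 73.45 q 111.85 axis in tool xy mm [-188.5  -44.5] F [-0.3 -0.1 -0.7] w 0.0 tilt [ 0.0038 -0.     -1.    ] j7 -0.55
```

View pics/c1.png

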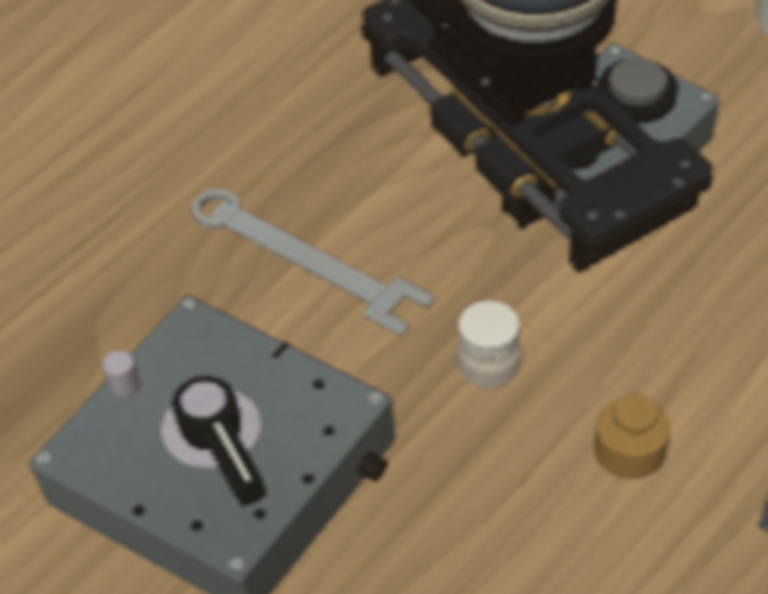

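View pics/c1t.png

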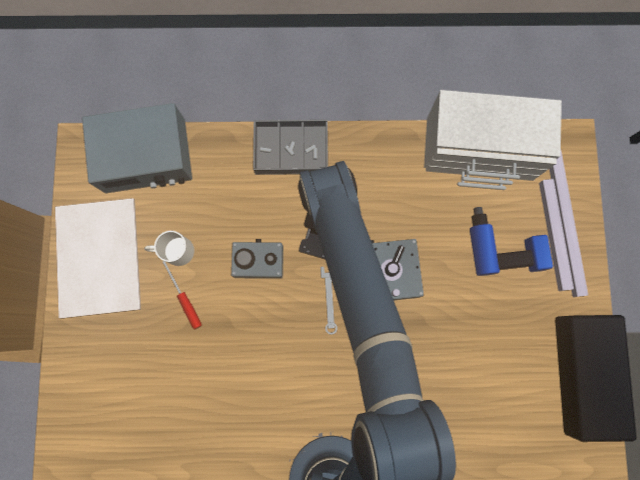

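The lever is at dot 4, and the jar, wrench, weight and spacer stand where they were. Next I go over the larger button at (0.5565, 0.2165).

Request:
{"op": "move_arm", "data": {"targets": [{"grip": 0,"delta_pos": [0.0363,-0.0237,0],"delta_rot": [0,0,0]},{"grip": 0,"delta_pos": [0.0363,-0.0237,0],"delta_rot": [0,0,0]},{"grip": 0,"delta_pos": [0.0363,-0.0237,0],"delta_rot": [0,0,0]},{"grip": 0,"delta_pos": [0.0363,-0.0237,0],"delta_rot": [0,0,0]},{"grip": 0,"delta_pos": [0.0363,-0.0237,0],"delta_rot": [0,0,0]},{"grip": 0,"delta_pos": [0,0,0.025],"delta_rot": [0,0,0]},{"grip": 0,"delta_pos": [0,0,0.025],"delta_rot": [0,0,0]},{"grip": 0,"delta_pos": [0,0,0.02],"delta_rot": [0,0,0]},{"grip": 0,"delta_pos": [0,0,0],"delta_rot": [0,0,0]},{"grip": 0,"delta_pos": [0,0,0],"delta_rot": [0,0,0]}]}}

```text
t: 21.0
ee_pos: [0.5588, 0.209, 0.0963]
eef_rot: [2.528, 1.864, 0.002]
force: [0.6, 0.2, -0.4]
grip_width: 0.0006
```

```bash
python3 - <<'E'
from h import *
rep(); s=get_state(); R=Ro.from_rotvec(s["eef_rot"]).as_matrix()
print("to go tool mm",(R.T@(np.array([.5565,.2165,s["ee_pos"][2]])-s["ee_pos"])*1e3).round(1))
s=camera("scene")[:,:,::-1]; t=camera("top")[:,:,::-1]
a=cv2.resize(s[120:240,290:420],(400,369),interpolation=cv2.INTER_CUBIC)
b=cv2.resize(t[210:310,210:318],(399,369),interpolation=cv2.INTER_CUBIC)
cv2.imwrite("pics/c2.png",np.hstack([a,b]))
p=get_state()["ee_pos"]
for dz in(0,.01,.02,.03): print(((proj("scene",p+[0,0,dz])-[290,120])*3.077).round())
E
```

```text
t 21.0 pos [0.5588 0.209  0.0963] heading 72.81 q 112.49 axis in tool xy mm [-362.7   73.6] F [ 0.6  0.2 -0.4] w 0.0006 tilt [ 4.0e-04  1.2e-03 -1.0e+00] j7 -0.97
to go tool mm [ 6.5 -4.4 -0. ]
[214. 127.]
[215. 117.]
[216. 107.]
[217.  96.]
```

View pics/c2.png

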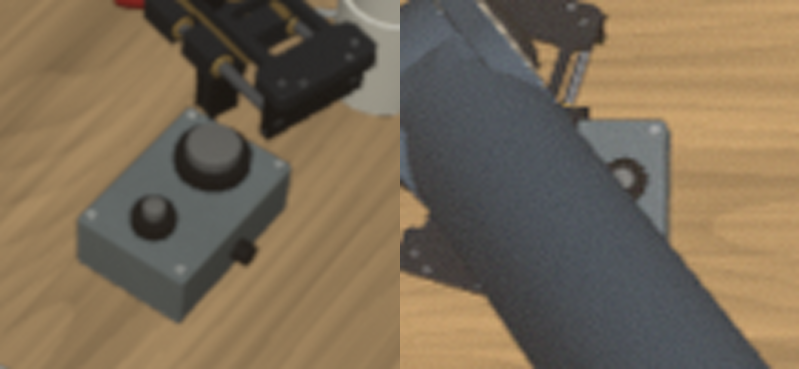

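The tip at about (216,110) stands some 20 mm above the TCP projection, the same offset as before. I correct sideways and lower.

Request:
{"op": "move_arm", "data": {"targets": [{"grip": 0,"delta_pos": [0.0065,-0.0045,0],"delta_rot": [0,0,0]},{"grip": 0,"delta_pos": [0,0,0.012],"delta_rot": [0,0,0]},{"grip": 0,"delta_pos": [0,0,0.012],"delta_rot": [0,0,0]},{"grip": 0,"delta_pos": [0,0,0.012],"delta_rot": [0,0,0]},{"grip": 0,"delta_pos": [0,0,0],"delta_rot": [0,0,0]}]}}

```text
t: 21.72
ee_pos: [0.5546, 0.2166, 0.0579]
eef_rot: [-2.527, -1.866, 0.005]
force: [0.2, 0.2, 0.2]
grip_width: 0.0006
```

```bash
python3 - <<'E'
from h import *
rep()
s=camera("scene")[:,:,::-1]
cv2.imwrite("pics/c3.png",cv2.resize(s[120:240,290:420],(650,600),interpolation=cv2.INTER_CUBIC))
E
```

```text
t 21.725 pos [0.5546 0.2166 0.0579] heading 72.89 q 112.41 axis in tool xy mm [-368.8   79.4] F [0.2 0.2 0.2] w 0.0006 tilt [-0.0021 -0.0023 -1.    ] j7 -1.01
```

View pics/c3.png

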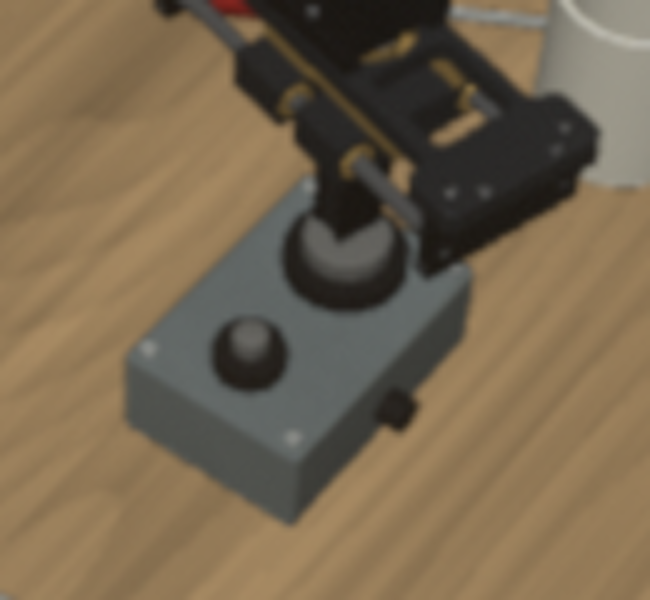

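The tip is just above the larger button at about (345,235). I press in small steps.

Request:
{"op": "move_arm", "data": {"targets": [{"grip": 0,"delta_pos": [0,0,0.003],"delta_rot": [0,0,0]},{"grip": 0,"delta_pos": [0,0,0.003],"delta_rot": [0,0,0]},{"grip": 0,"delta_pos": [0,0,0],"delta_rot": [0,0,0]}]}}

```text
t: 22.15
ee_pos: [0.5556, 0.2172, 0.0535]
eef_rot: [2.527, 1.866, -0.0]
force: [-0.3, 0.3, -0.4]
grip_width: 0.0004
```

Request:
{"op": "move_arm", "data": {"targets": [{"grip": 0,"delta_pos": [0,0,0.003],"delta_rot": [0,0,0]},{"grip": 0,"delta_pos": [0,0,0],"delta_rot": [0,0,0]}]}}

```text
t: 22.4
ee_pos: [0.5557, 0.2173, 0.0506]
eef_rot: [2.527, 1.866, 0.0]
force: [-0.4, 0.0, 0.2]
grip_width: -0.0
```

Request:
{"op": "move_arm", "data": {"targets": [{"grip": 0,"delta_pos": [0,0,0.003],"delta_rot": [0,0,0]},{"grip": 0,"delta_pos": [0,0,0],"delta_rot": [0,0,0]}]}}

```text
t: 22.65
ee_pos: [0.5558, 0.2174, 0.0477]
eef_rot: [2.527, 1.866, 0.001]
force: [0.2, 0.1, 3.5]
grip_width: 0.0003
```

Request:
{"op": "move_arm", "data": {"targets": [{"grip": 0,"delta_pos": [0,0,0.003],"delta_rot": [0,0,0]},{"grip": 0,"delta_pos": [0,0,0],"delta_rot": [0,0,0]}]}}

```text
t: 22.9
ee_pos: [0.5558, 0.2174, 0.0447]
eef_rot: [2.527, 1.866, 0.001]
force: [-0.6, -0.4, 4.3]
grip_width: 0.0002
```

Request:
{"op": "move_arm", "data": {"targets": [{"grip": 0,"delta_pos": [0,0,0.002],"delta_rot": [0,0,0]},{"grip": 0,"delta_pos": [0,0,0],"delta_rot": [0,0,0]}]}}

```text
t: 23.15
ee_pos: [0.5559, 0.2174, 0.0443]
eef_rot: [2.526, 1.866, 0.001]
force: [-3.1, -2.3, 13.6]
grip_width: 0.0005
```

Request:
{"op": "move_arm", "data": {"targets": [{"grip": 0,"delta_pos": [0,0,0.001],"delta_rot": [0,0,0]},{"grip": 0,"delta_pos": [0,0,0],"delta_rot": [0,0,0]}]}}

```text
t: 23.4
ee_pos: [0.556, 0.2174, 0.0442]
eef_rot: [2.526, 1.865, 0.001]
force: [-5.7, -3.3, 18.6]
grip_width: 0.0006
```

The button is at the bottom of its travel: the TCP stops at 0.0442 while the force climbs to 18.6 N. I hold briefly, then release straight up and move clear.

Request:
{"op": "move_arm", "data": {"targets": [{"grip": 0,"delta_pos": [0,0,0],"delta_rot": [0,0,0]},{"grip": 0,"delta_pos": [0,0,-0.006],"delta_rot": [0,0,0]},{"grip": 0,"delta_pos": [0,0,-0.01],"delta_rot": [0,0,0]},{"grip": 0,"delta_pos": [0,0,-0.03],"delta_rot": [0,0,0]},{"grip": 0,"delta_pos": [0,0,-0.05],"delta_rot": [0,0,0]},{"grip": 0,"delta_pos": [0,0,-0.05],"delta_rot": [0,0,0]},{"grip": 0,"delta_pos": [-0.04,0,0],"delta_rot": [0,0,0]},{"grip": 0,"delta_pos": [-0.05,0,0],"delta_rot": [0,0,0]},{"grip": 0,"delta_pos": [-0.05,0,0],"delta_rot": [0,0,0]},{"grip": 0,"delta_pos": [0,0,0],"delta_rot": [0,0,0]},{"grip": 0,"delta_pos": [0,0,0],"delta_rot": [0,0,0]}]}}

```text
t: 24.78
ee_pos: [0.5144, 0.0839, 0.1876]
eef_rot: [-2.527, -1.866, -0.001]
force: [1.1, 0.6, -0.2]
grip_width: 0.0004
```

```bash
python3 - <<'E'
from h import *
rep()
s=camera("scene")[:,:,::-1]; t=camera("top")[:,:,::-1]
cv2.imwrite("pics/d1.png",s); cv2.imwrite("pics/d1t.png",t)
E
```

```text
t 24.775 pos [0.5144 0.0839 0.1876] heading 72.9 q 112.4 axis in tool xy mm [-230.3   78.7] F [ 1.1  0.6 -0.2] w 0.0004 tilt [ 6.e-04 -1.e-04 -1.e+00] j7 -0.68
```

View pics/d1.png

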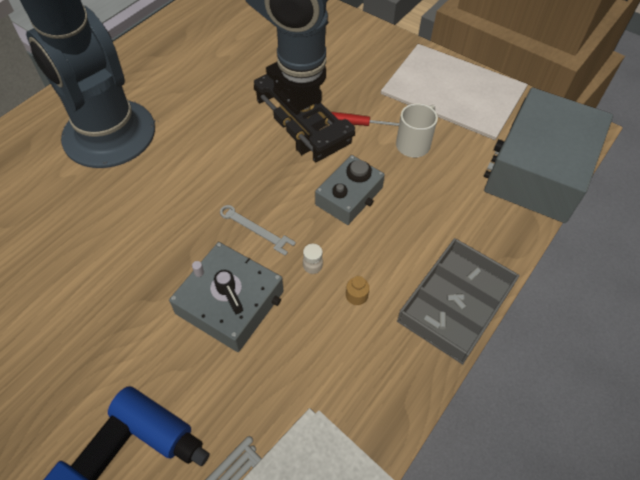

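View pics/d1t.png

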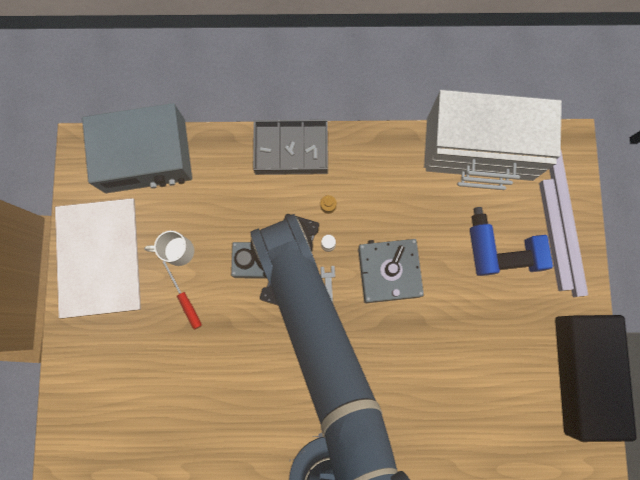

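```bash
python3 - <<'E'
import cv2,numpy as np
a=cv2.imread("pics/scene0.png").astype(int);b=cv2.imread("pics/d1.png").astype(int)
d=np.abs(a-b).max(2)
for n,(x0,x1,y0,y1) in dict(ctl=(165,290,235,350),btn=(340,390,155,225),jar=(295,330,240,275),weight=(340,375,270,305),drill=(50,215,380,480),mug=(395,440,100,160),wrench=(215,298,200,255)).items():
    r=d[y0:y1,x0:x1]; print(n,r.max(),(r>40).sum())
from bench import *
print(np.abs(get_state()["qvel"]).max()); print(sign_off())
E
```

```text
ctl 10 0
btn 8 0
jar 9 0
weight 8 0
drill 8 0
mug 9 0
wrench 8 0
0.006039248873653954
the job is handed in; nothing more can be done
None
```

The job is handed in: I pushed the selector to its stop, then four clicks clockwise to the fourth dot, and only then pressed the larger button and let it come up. sign_off reports no verdict.

- **Stop:** with the arm lifted clear, the lever's white line gave an angle of about 0° (within 1°).
- **Fourth click:** the lever was already at dot 4 at the start. After the stop and the clockwise push it rests there again.
- **Larger button:** it went down against about 4 N. At the end of its travel the TCP stopped moving and the force rose to 18.6 N; I then released it straight up. The small button was not touched.
- **Final pictures:** the controller with its lever and spacer, the larger button, jar, weight, drill, mug and wrench all match the first scene picture, with no visible change. The screwdriver I only checked by eye in the last top picture. The arm hangs clear and still at about 25 s.

**What disagreed:** the real fingertips sit about 20 mm above the reported TCP. Because of that, the first anticlockwise push passed over the lever without turning it. I found the offset from the scene picture and by lowering beside the lever, then repeated the push 20 mm lower. The button made contact at a reported TCP height of about 0.05 m, which fits the same offset.

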